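Hang the red tool-socket hanger on the rail and slide it to the yellow band

TASK

Pick up the red socket hanger by its black tab, lower its hook over the steel rail at the white band, and slide it along the rail, without lifting it off, until its hook sits on the yellow band. Leave it hanging there by itself, and do not disturb the other hangers or the steel tool cone.

Things in the scene. Friction and masses are not known exactly. Their poses are not given: they have to be found in the camera images.
- red_grip (a point): Centre of the upright black grip tab of the RED socket hanger (loose, rigid, about 0.3 kg, standing on the bench). The tab is 24 mm along the hanger's x, 16 mm thick along its y, and stands 95 to 145 mm above the hanger's underside; this point is at 120 mm. Grip it from above across the 16 mm. Axes: z up, x from the pocket to the hook, at first away from the robot within 0.35 rad.
- red: The red hanger, same axes; origin under it, 13 mm towards -x of the tab's centre. 145 mm high, 48 mm wide (y). Back plate 6 mm thick, 95 mm high, its rear face at x = 25 mm, the hook behind its top; a 35 mm high block with a round 30 mm pocket before its foot, to x = -25 mm. Hung up and let go it may lean up to 17 degrees, foot swinging under the rail.
- red_hook (a point): Middle of the inside top of the red hanger's hook, the spot that rests on the rail's top edge: in the hanger's axes 22 mm towards +x and 31 mm below the tab's centre. The hook is 24 mm wide (y), 6 mm thick and opens downward; its slot is 20 mm wide in x (10 mm either side of this point). Its tip, with a lip flared outward, ends 34 mm below this point.
- rail_top (a point): Middle of the top edge of the fixed rail: a flat dark steel bar on edge, 8 mm thick (x), 40 mm high, 450 mm free length along y, between two green posts 30 mm square and 215 mm high, centred 240 mm either side of this point. The bar's top is 200 mm above the bench. z up, y along the bar, x across it, away from the robot.
- white_band_top (a point): Middle of the bar's top edge at the WHITE painted band (24 mm wide along the rail), where the hanger is to be hooked on. Axes as the rail's. The white band may be left or right of the yellow one, 160 to 260 mm from it.
- yellow_band_top (a point): Middle of the bar's top edge at the YELLOW painted band (24 mm wide along the rail), where the hanger must finally hang. Axes as the rail's.
- blue_grip (a point): a socket hanger of exactly the same shape as the red one but blue, standing on the bench; a bystander. This point is the centre of its black grip tab, 120 mm above its underside
- white_grip (a point): a socket hanger of exactly the same shape as the red one but white, standing on the bench; a bystander. This point is the centre of its black grip tab, 120 mm above its underside
- cone_mid (a point): a steel tool-holder cone standing on the bench, 48 mm in diameter at the foot and 75 mm high; a bystander. This point is on its axis, 35 mm above the bench
There are look-alikes about, which are no part of the job. Of the things like the red, leave any that is green or turquoise; of the rest the smaller one is meant.

How it is judged:
On the way, in this order (a step that is already met when the one before it is completed fails the run):
1. the red hanger's hook is over the rail at the white band (within 20 mm along the rail) (x of red_hook in the frame of rail_top between -0.018 and 0.018 m and z of red_hook in the frame of rail_top between -0.01 and 0.01 m and angle between red_grip's own z axis and vertical below 0.35 rad and y of red_hook in the frame of white_band_top between -0.02 and 0.02 m), for 0.2 s.
2. on its way along the rail, still hooked over it, more than 40 mm from both bands and nearing the yellow one (x of red_hook in the frame of rail_top between -0.018 and 0.018 m and z of red_hook in the frame of rail_top between -0.01 and 0.01 m and angle between red_grip's own z axis and vertical below 0.35 rad and horizontal distance between red_hook and white_band_top above 0.04 m and horizontal distance between red_hook and yellow_band_top between 0.04 and 0.12 m), for 0.05 s.
At the end, for the whole second after the job is handed in: The red hanger hangs still on the rail: the inside top of its hook within 10 mm of the height of the rail's top edge and within 18 mm across it, its middle within 15 mm of the yellow band's middle along the rail, leaning less than 20 degrees and square to the rail within 11 degrees (x of red_hook in the frame of rail_top between -0.018 and 0.018 m and z of red_hook in the frame of rail_top between -0.01 and 0.01 m and angle between red_grip's own z axis and vertical below 0.35 rad and y of red_hook in the frame of yellow_band_top between -0.015 and 0.015 m and angle between the y axis of red_grip and the y axis of rail_top, either way round below 0.2 rad and linear speed of red below 0.02 m/s); the robot touches nothing.
It fails at once if a bystander (blue) is shifted more than 25 mm or knocked over (distance of blue_grip from where it was at the start of the episode above 0.025 m or angle between blue_grip's own z axis and vertical above 0.4 rad).
It fails at once if a bystander (white) is shifted more than 25 mm or knocked over (distance of white_grip from where it was at the start of the episode above 0.025 m or angle between white_grip's own z axis and vertical above 0.4 rad).
It fails at once if a bystander (steel tool cone) is shifted more than 25 mm or knocked over (distance of cone_mid from where it was at the start of the episode above 0.025 m or angle between cone_mid's own z axis and vertical above 0.4 rad).
It fails at once if the red hanger is lifted off the rail and carried low over it between the bands (hook 20 to 45 mm above the rail, more than 45 mm from both bands) (x of red_hook in the frame of rail_top between -0.015 and 0.015 m and z of red_hook in the frame of rail_top between 0.02 and 0.045 m and horizontal distance between red_hook and white_band_top above 0.045 m and horizontal distance between red_hook and yellow_band_top above 0.045 m).
It also fails if it takes over 45 s, if anything falls off the work surface, if the arm or the gripper's body presses on something with over 40 N, if the wrist force passes 120 N, or if a joint passes its speed limit or range.

ROBOT

A 7-joint arm with a two-finger parallel gripper is mounted at the origin on the work surface. World frame = base frame: x ahead of the robot, y to its left, z up, the work surface at z = 0. Lengths are in m, angles in rad, forces in N, time in s.
With the tool pointing down it reaches from about 0.425 to 0.925 m from the base axis. Payload 6.8 kg.
Tool frame: the origin (TCP) lies between the finger pads; the fingertips stand 22 mm ahead of it and the grasp point (between the pads) lies 3 mm ahead of it; z points along the fingers, y is the direction in which the jaws open and shut (so a half turn about z gives the same grasp; the last joint's range is limited). The gripper opens to 85 mm and grips with 20 to 120 N. Pads are 22 mm wide; open, the fingers measure 114 mm over their backs; the gripper's body (76 mm by 85 mm) begins 54 mm behind the grasp point. The pads swing forward as they close: fully open they stand 13 mm farther back than shut.
Start: joints at [-0.108, 0.477, 0.022, 1.555, -0.011, 1.109, -0.083], TCP at [0.675, 0, 0.253] pointing down, gripper open.
Joint ranges: [-2.96, 2.96], [-0.34, 2.1], [-1.41, 1.46], [0.24, 2.44], [-1.37, 4.51], [0.17, 1.92], [-2.96, 2.96]. Speed limits (rad/s): [2.39, 2.39, 3.14, 3.14, 3.14, 3.14, 3.14].

INTERFACE

Orientations are given as a unit quaternion [w, x, y, z].
In Python, from station import bot gives the robot as it stands. The module is installed in compiled form; this text tells all that it offers.
- The arm moves only by the tool drive_tool, never from a script. Its argument "series" is one flat list of numbers, 7 for each row, row after row: the opening, from -1 (shut) to 1 (fully open), then the shift along the tool's x, y, z in mm, then the turn, a rotation vector about the tool's x, y, z in rad. In form: [jaw, x, y, z, wx, wy, wz, jaw, x, y, z, wx, wy, wz, ...]. A call has 1 to 12 rows; each row shifts and turns the commanded pose from where the row before left it, along the tool's axes as they then stand; what a row does not reach is not made up. A row lasts 1/8 s, in which the tool goes at most 62.5 mm and 10.7 degrees, less where a joint would pass 70% of its speed; a pose out of reach is approached as far as the arm can. A call with a gripper value outside its range is refused whole. The fingers move at their own pace and stop on an object; "force" is the grip in N (left out, the last holds). Time passes only in rows, so rows that do not move let the fingers close. It gives the time, the measured TCP pose, the force and the opening at its end, in the units of the state.
- bot.get_obs(): the state, without advancing time (a new reading comes with each control period).
- bot.read_camera(name): name is "scene" or "side" or "wrist"; returns a dict with "pixels" (400x640x3 uint8, blue, green, red), "camera_matrix" (3x3 intrinsics, pixels), "rvec" (rotation vector, rad) and "tvec" (3), from world to camera coordinates, as OpenCV has them. Camera axes: x right, y down, z forward; pixel columns grow to the right and rows downward; lengths in m; the calibration is good to about 2 mm. The wrist camera is an equidistant fisheye: a pixel r from the principal point sees the ray r / f radians off the axis. A picture is of the moment at which its call begins. There is no depth.
- bot.hand_in(): hands the job in, once; it reports no verdict.
The state is a dict: "t": time; "q": joint angles; "joint_vel": joint speeds; "joint_torque": joint torques, N m; "eef_pos": TCP position; "tool_rot": TCP orientation; "contact_force": force on the tool from outside, world axes, zero at the start; "torque": the same for the moment, N m; "gripper_width": opening from 0.0 (shut) to 1.0 (fully open).
Only numpy, scipy, OpenCV 4.12 (cv2) and the standard library are available. Lean on these libraries where they do the work, as an engineer would, in place of code of your own. Each camera call takes 0.05 s, during which the arm holds its last target. There are 200 camera calls.

## Working session

There is one attempt and no reset: what is moved stays moved. The work goes in short steps, Python scripts to look and compute and a tool call to move; the robot and the scene stay as the last step left them, time stands still between calls to the robot, and variables do not carry over. Pictures are saved under pics/ and viewed, about 8 in all and at most 12, crops included, and the job is handed in when it is done.

Besides the shell and the picture viewer there is one more tool, called after "Emit:" as name(argument=value, ...) on one line, values as JSON. drive_tool: Moves the arm, as the interface text tells. Its arguments: {"type":"object","properties":{"series":{"type":"array"},"force":{"type":"number"}},"required":["series"]}

```bash
mkdir -p pics; cat > h.py <<'E'
import cv2,numpy as np
from station import bot
def cam(n):
    c=bot.read_camera(n); c['R']=cv2.Rodrigues(np.array(c['rvec'],float))[0]; c['t']=np.array(c['tvec'],float).ravel(); c['K']=np.array(c['camera_matrix'],float); return c
def ray(c,uv):
    d=np.linalg.inv(c['K'])@[uv[0],uv[1],1]; return -c['R'].T@c['t'], c['R'].T@d
def onz(c,uv,z):
    o,d=ray(c,uv); return o+d*(z-o[2])/d[2]
def tri(c1,u1,c2,u2):
    o1,d1=ray(c1,u1);o2,d2=ray(c2,u2)
    s=np.linalg.lstsq(np.c_[d1,-d2],o2-o1,rcond=None)[0]
    a,b=o1+s[0]*d1,o2+s[1]*d2; return (a+b)/2,np.linalg.norm(a-b)
def proj(c,p):
    return cv2.projectPoints(np.array(p,float).reshape(-1,3),cv2.Rodrigues(c['R'])[0],c['t'],c['K'],None)[0].reshape(-1,2)
E
python3 - <<'E'
from h import *
for n in('scene','side'):
    c=cam(n); cv2.imwrite(f'pics/{n}0.png',c['pixels']); print(n,-c['R'].T@c['t'],c['R'][2],c['K'][0,0])
print(bot.get_obs())
E
```

```text
scene [1.22155245 0.0860565  0.90177913] [-0.6263489  -0.10467556 -0.77248306] 368.4928283190807
side [-0.01395375  0.62900718  0.66909079] [ 0.60015755 -0.60960442 -0.51787388] 420.5413309505622
{'t': 0.1, 'q': array([-0.10812828,  0.47774756,  0.0223533 ,  1.55635175, -0.01149845,
        1.10931857, -0.08310308]), 'joint_vel': array([ 0.00115419, -0.00111682,  0.00122316, -0.00450395, -0.0004032 ,
        0.0017173 ,  0.0002003 ]), 'joint_torque': array([ 5.69385389e-03, -5.97765398e+01,  1.61440808e+00, -2.81952703e+01,
        1.29656185e-02,  5.02699884e-03, -1.13572563e-05]), 'eef_pos': array([6.74495036e-01, 3.02929076e-06, 2.52403280e-01]), 'tool_rot': array([-5.51855433e-04,  7.07093634e-01,  7.07119419e-01, -6.44435417e-04]), 'contact_force': array([ 0.41260634,  0.49001455, -0.26393498]), 'torque': array([-0.0079793 , -0.03865096,  0.01870119]), 'gripper_width': 0.999098596112557}
```

View pics/scene0.png

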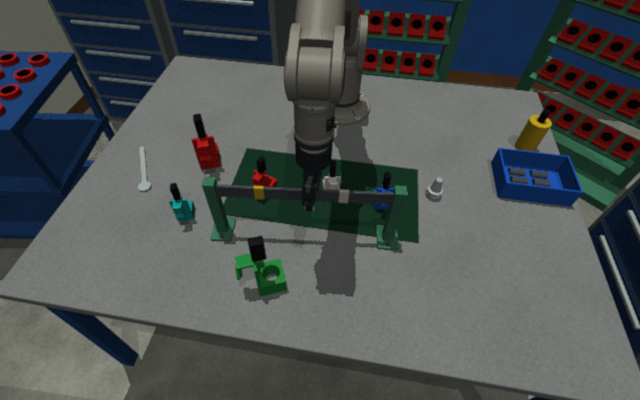

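View pics/side0.png

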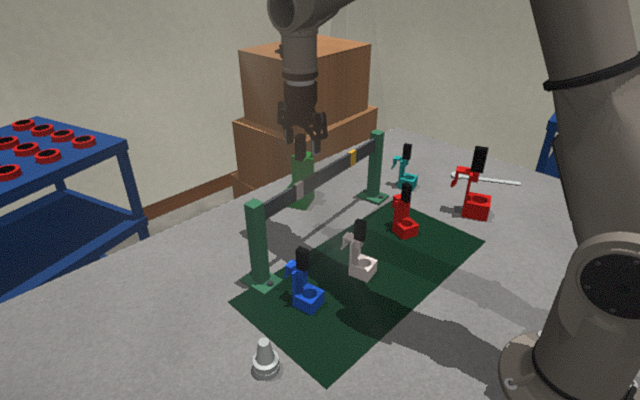

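The candidate reds are the small one at scene (262,178) / side (404,222) and the large one at scene (205,145) / side (475,195). Turquoise (180,208) and green (265,270) are excluded. I choose the small red on the mat. The white band is at scene (344,196) / side (299,188), and the yellow at scene (259,192) / side (352,157).

```bash
cat > m.py <<'E'
from h import *
S,D=cam('scene'),cam('side')
def blobs(c,f,roi,amin=15):
    x0,y0,x1,y1=roi; p=c['pixels'][y0:y1,x0:x1].astype(int); h=cv2.cvtColor(c['pixels'][y0:y1,x0:x1],cv2.COLOR_BGR2HSV).astype(int)
    m=f(h[...,0],h[...,1],h[...,2]).astype(np.uint8)
    n,l,s,ce=cv2.connectedComponentsWithStats(m)
    return [(ce[i]+[x0,y0],s[i,4],s[i,:4]+[x0,y0,0,0]) for i in range(1,n) if s[i,4]>=amin],m
E
python3 - <<'E'
from m import *
yel=lambda h,s,v:(h>18)&(h<32)&(s>120)&(v>60)
wht=lambda h,s,v:(s<40)&(v>105)
blk=lambda h,s,v:(v<32)
for n,c,rois in(('scene',S,dict(y=(245,178,275,205),w=(332,185,360,206),tab=(250,150,275,180))),('side',D,dict(y=(340,140,365,172),w=(288,170,312,206),tab=(395,178,416,212)))):
    for k,f in(('y',yel),('w',wht),('tab',blk)):
        for b in blobs(c,f,rois[k])[0]: print(n,k,b[0].round(1),b[1],b[2])
a=cv2.resize(S['pixels'][140:250,190:420],None,fx=3.4,fy=3.4,interpolation=cv2.INTER_CUBIC)
b=cv2.resize(D['pixels'][130:250,280:430],None,fx=2.4,fy=2.4,interpolation=cv2.INTER_CUBIC)
cv=np.zeros((a.shape[0]+200,782,3),np.uint8); cv2.imwrite('pics/c1.png',a)
cv2.imwrite('pics/c2.png',cv2.resize(D['pixels'][120:260,240:440],None,fx=4,fy=4,interpolation=cv2.INTER_CUBIC))
E
```

```text
scene y [258.3 191.8] 126 [253 185  11  14]
scene tab [260.9 164.4] 114 [257 157   9  16]
side y [352.7 156.9] 79 [349 150   7  16]
side w [289.4 178.8] 40 [288 174   4  12]
side w [298.8 189. ] 82 [294 181   9  18]
side tab [405.6 192.6] 137 [401 183  10  20]
```

View pics/c1.png

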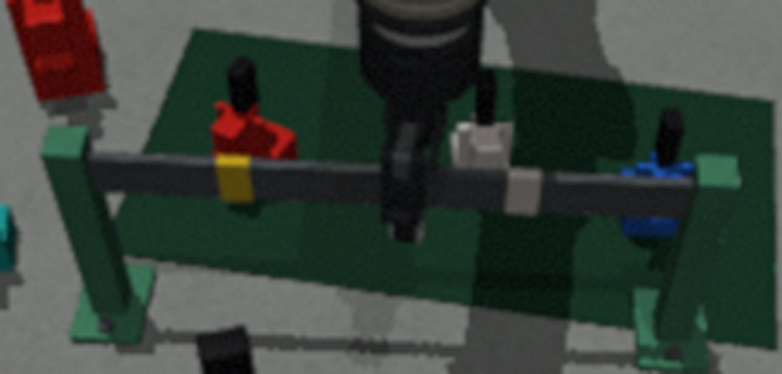

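View pics/c2.png

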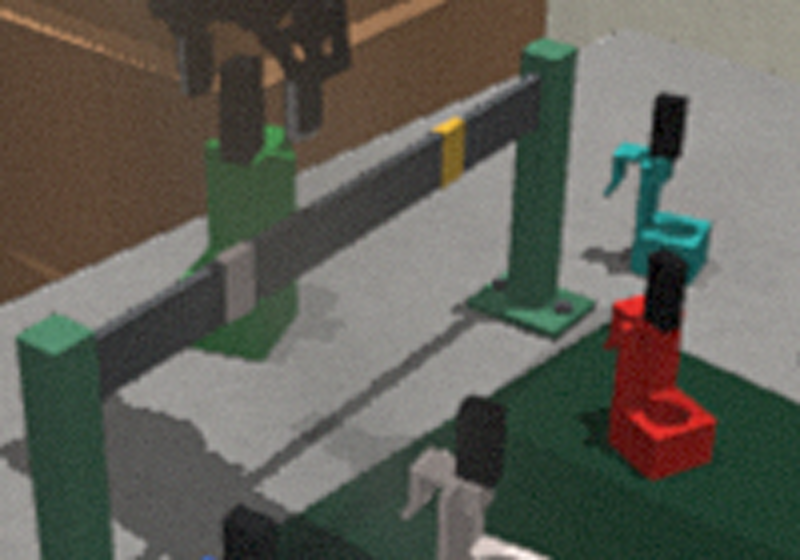

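The crops confirm the small red hanger. Its tab is at scene (261,164) / side (406,193), with the hook pointing towards the rail. The bands and post tops are also clear.

```bash
python3 - <<'E'
from m import *
grn=lambda h,s,v:(h>55)&(h<90)&(s>60)&(v>75)
print('tab',tri(S,(260.9,164.4),D,(405.6,192.6)))
print('postL(-y)',onz(S,(210,182),.215),onz(D,(377.8,132),.215),tri(S,(210,182),D,(377.8,132)))
print('postR(+y)',onz(S,(400.9,190),.215),onz(D,(254.5,203.3),.215),tri(S,(400.9,190),D,(254.5,203.3)))
print('yel centre',tri(S,(258.3,191.8),D,(352.7,156.9)),'top side',onz(D,(352.5,150),.2),'scene',onz(S,(258.5,186),.2))
print('wht centre',tri(S,(344,196.5),D,(298.8,189)),'top side',onz(D,(299.3,182),.2),'scene',onz(S,(344,190),.2))
# red pocket circle / whole red, axis: block corners
red=lambda h,s,v:((h<8)|(h>172))&(s>130)&(v>40)
for n,c,r in(('scene',S,(245,160,285,190)),('side',D,(385,190,430,245))):
    print(n,[(b[0].round(1),b[1],b[2]) for b in blobs(c,red,r)[0]])
# other tabs
blk=lambda h,s,v:(v<32)
for k,r in(('white',(350,215,370,248)),('blue',(292,245,312,275))):
    print(k,[(b[0].round(1),b[1],onz(D,b[0],.12).round(3)) for b in blobs(D,blk,r)[0]])
W=cam('wrist');cv2.imwrite('pics/w0.png',W['pixels']);print(W['K'],-W['R'].T@W['t'],W['R'])
print('cone',onz(D,(265,358),.035), 'bigred', onz(D,(480,160),.18),'turq',onz(D,(406,151),.12))
E
```

```text
tab (array([ 0.48616209, -0.18489109,  0.12301901]), np.float64(0.0014980725767802386))
postL(-y) [ 0.65473474 -0.26300015  0.215     ] [ 0.65346736 -0.27210696  0.215     ] (array([ 0.65173421, -0.26604951,  0.21498242]), np.float64(0.006283517350943396))
postR(+y) [0.59743347 0.20853351 0.215     ] [0.59653617 0.20606123 0.215     ] (array([0.59664251, 0.20747363, 0.21502848]), np.float64(0.0025412440028440945))
yel centre (array([ 0.63842388, -0.14712964,  0.18416794]), np.float64(0.003131125950377318)) top side [ 0.64581153 -0.15580979  0.2       ] scene [ 0.6337924  -0.14513341  0.2       ]
wht centre (array([0.6150214 , 0.07007638, 0.18417601]), np.float64(0.004890485696659846)) top side [0.61754735 0.06263606 0.2       ] scene [0.60900849 0.0699773  0.2       ]
scene [(array([263.4, 179.1]), np.int32(292), array([252, 170,  25,  17]))]
side [(array([402.9, 219.2]), np.int32(789), array([391, 194,  28,  46]))]
white []
blue [(array([301.6, 261.3]), np.int32(134), array([0.479, 0.187, 0.12 ]))]
[[309.70691629   0.         317.40650188]
 [  0.         309.70691629 204.82571143]
 [  0.           0.           1.        ]] [0.67582248 0.07510418 0.37411594] [[ 9.99999851e-01 -1.90445981e-04 -5.11818003e-04]
 [-3.02381236e-05 -9.55092641e-01  2.96307350e-01]
 [-5.45264153e-04 -2.96307290e-01 -9.55092505e-01]]
cone [0.40630937 0.34764126 0.035     ] bigred [ 0.39272872 -0.37854199  0.18      ] turq [ 0.63564023 -0.40047181  0.12      ]
```

View pics/w0.png

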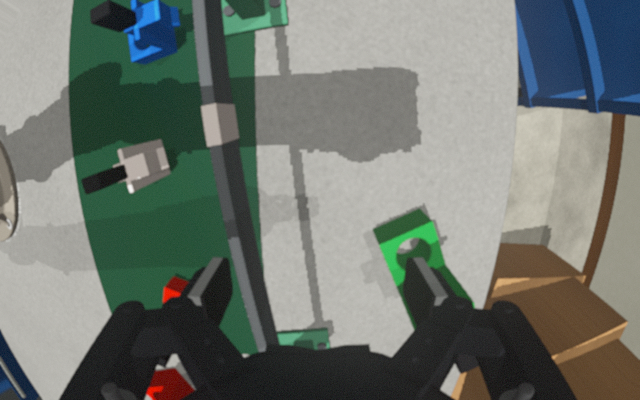

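Emit:
drive_tool(series=[1,0,0,-30,0,0,0,1,-37,-38,0,0,0,0,1,-37,-38,0,0,0,0,1,-37,-38,0,0,0,0,1,-37,-38,0,0,0,0,1,-37,-38,0,0,0,0], force=60)

```text
t: 1.1
eef_pos: [0.4837, -0.1862, 0.2835]
tool_rot: [0.0, 0.707, 0.707, 0.0]
contact_force: [0.3, -1.1, -0.2]
gripper_width: 1.001
```

Emit:
drive_tool(series=[1,0,0,0,0,0,0.175,1,0,0,0,0,0,0.175,1,0,0,0,0,0,0.175,1,0,0,0,0,0,0.175,1,0,0,0,0,0,0.175,1,0,0,0,0,0,0.175,1,0,0,0,0,0,0.175,1,0,0,0,0,0,0.175,1,0,0,0,0,0,0.17,1,0,0,0,0,0,0,1,0,0,0,0,0,0])

```text
t: 2.48
eef_pos: [0.485, -0.1849, 0.2834]
tool_rot: [0.0, 1.0, 0.002, 0.0]
contact_force: [-0.1, -0.2, -0.2]
gripper_width: 0.996
```

```bash
cat >> h.py <<'E'
def wray(c,uv):
    K=c['K']; x=(np.array(uv,float)-[K[0,2],K[1,2]])/K[0,0]; r=np.linalg.norm(x); d=np.r_[x/r*np.sin(r),np.cos(r)]
    return -c['R'].T@c['t'], c['R'].T@d
def wonz(c,uv,z):
    o,d=wray(c,uv); return o+d*(z-o[2])/d[2]
def wproj(c,p):
    q=c['R']@np.array(p)+c['t']; r=np.arctan2(np.hypot(*q[:2]),q[2]); return q[:2]/np.hypot(*q[:2])*r*c['K'][0,0]+c['K'][:2,2]
E
python3 - <<'E'
from h import *
o=bot.get_obs();print(o['t'],o['eef_pos'],o['tool_rot'],o['q'][6])
W=cam('wrist');cv2.imwrite('pics/w1.png',W['pixels']);np.save('w1.npy',W,allow_pickle=True)
print('expect tab top',wproj(W,(.486,-.185,.145)),'yel',wproj(W,(.638,-.149,.2)),'wht',wproj(W,(.613,.068,.2)))
D=cam('side');print('white tab',onz(D,(360,229),.12))
E
```

```text
2.475 [ 0.48503537 -0.18494057  0.28335911] [3.20566843e-06 9.99997843e-01 2.07507907e-03 8.88856903e-05] -1.2599443584377663
expect tab top [316.86975552 199.51459234] yel [263.25836078   2.6493808 ] wht [35.39555015 81.47255278]
white tab [0.46790319 0.01828014 0.12      ]
```

View pics/w1.png

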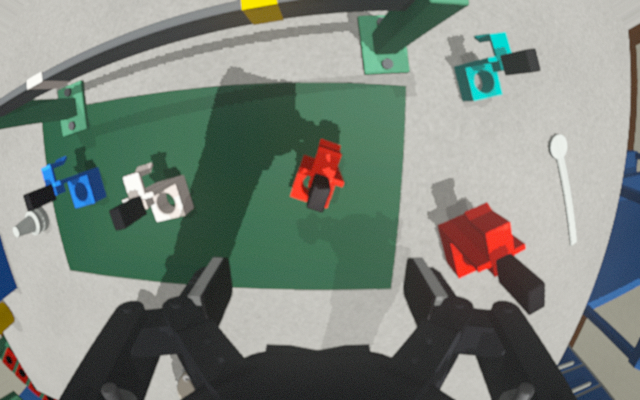

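The wrist view shows the red tab's top near (320,183) with the hook at (328,148), so the yaw is slightly negative. The yellow band is at (262,8) and the white at (36,80). A close crop will give the yaw.

```bash
python3 - <<'E'
from h import *
W=cam('wrist');p=W['pixels']
cv2.imwrite('pics/w1c.png',cv2.resize(p[130:220,280:360],None,fx=6.5,fy=6.5,interpolation=cv2.INTER_CUBIC))
h=cv2.cvtColor(p,cv2.COLOR_BGR2HSV).astype(int)
R=((((h[...,0]<8)|(h[...,0]>172))&(h[...,1]>130)&(h[...,2]>40)))
R[:, :280]=0;R[:,360:]=0;R[:130]=0;R[220:]=0
print(cv2.minAreaRect(np.argwhere(R)[:,::-1].astype(np.float32)))
E
```

```text
((321.6499938964844, 172.5500030517578), (48.382843017578125, 65.1429214477539), 18.434947967529297)
```

View pics/w1c.png

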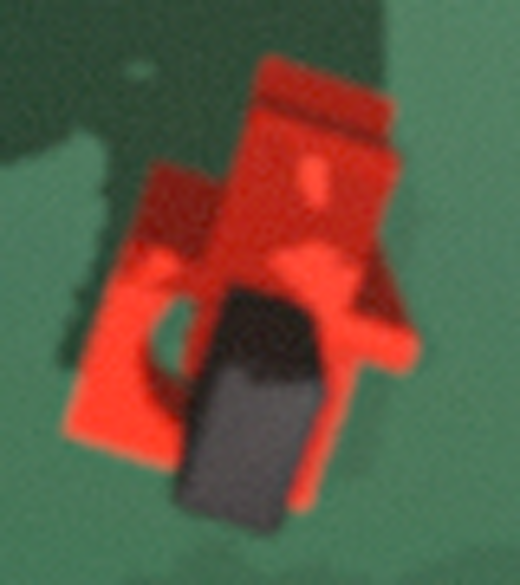

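```bash
python3 - <<'E'
from h import *
W=cam('wrist')
f=lambda u,z: wonz(W,(280+(u[0]+.5)/6.5-.5,130+(u[1]+.5)/6.5-.5),z)
T=[f(u,.145) for u in[(216,368),(325,388),(285,533),(175,503)]]
print(np.round(T,4),np.mean(T,0))
a=lambda p,q: np.arctan2(*(p-q)[[1,0]])
print('tab yaw L/R',a(T[0],T[3]),a(T[1],T[2]),'w',np.linalg.norm(T[0]-T[1]),np.linalg.norm(T[0]-T[3]))
A,B=f((65,430),.035),f((125,262),.035); print('block L edge',a(B,A))
A,B=f((255,97),.095),f((215,250),.095); print('hook L edge',a(A,B))
A,B=f((65,430),.035),f((172,470),.035); print('block front',a(A,B)-np.pi/2)
# bands from mask
h=cv2.cvtColor(W['pixels'],cv2.COLOR_BGR2HSV).astype(int)
m=(h[...,0]>18)&(h[...,0]<32)&(h[...,1]>120)&(h[...,2]>60);m[30:]=0;m[:,:200]=0;m[:,330:]=0
ii=np.argwhere(m)[:,::-1];print(ii.min(0),ii.max(0),[ (r,ii[ii[:,1]==r][:,0].min(),ii[ii[:,1]==r][:,0].max()) for r in range(0,22,3) if (ii[:,1]==r).any()])
E
```

```text
[[ 0.4979 -0.1816  0.145 ]
 [ 0.4952 -0.1961  0.145 ]
 [ 0.4749 -0.1909  0.145 ]
 [ 0.4791 -0.176   0.145 ]] [ 0.4868003  -0.18611862  0.145     ]
tab yaw L/R -0.2889072745790354 -0.24887370164427697 w 0.014743917128472592 0.0195998685610573
block L edge -0.35053775236744605
hook L edge -0.2511109441771611
block front -0.3713070518297452
[240   0] [282  23] [(0, np.int64(240), np.int64(276)), (3, np.int64(240), np.int64(277)), (6, np.int64(241), np.int64(278)), (9, np.int64(241), np.int64(279)), (12, np.int64(243), np.int64(280)), (15, np.int64(245), np.int64(281)), (18, np.int64(247), np.int64(282)), (21, np.int64(250), np.int64(268))]
```

Emit:
drive_tool(series=[1,2,1,0,0,0,0.14,1,0,0,0,0,0,0.14,1,0,0,0,0,0,0,1,0,0,40,0,0,0,1,0,0,40,0,0,0,1,0,0,40,0,0,0,1,0,0,36,0,0,0,1,0,0,0,0,0,0,1,0,0,0,0,0,0])

```text
t: 3.8
eef_pos: [0.4878, -0.1864, 0.1285]
tool_rot: [0.0, 0.99, -0.139, 0.001]
contact_force: [-0.3, 0.6, 0.3]
gripper_width: 0.996
```

Emit:
drive_tool(series=[-1,0,0,0,0,0,0,-1,0,0,0,0,0,0,-1,0,0,0,0,0,0,-1,0,0,0,0,0,0,-1,0,0,0,0,0,0,-1,0,0,0,0,0,0,-1,0,0,0,0,0,0,-1,0,0,0,0,0,0], force=60)

```text
t: 4.8
eef_pos: [0.4874, -0.186, 0.1277]
tool_rot: [-0.0, 0.99, -0.139, 0.0]
contact_force: [-0.1, 1.4, 5.4]
gripper_width: 0.182
```

Emit:
drive_tool(series=[-1,0,0,-20,0,0,0,-1,0,0,-40,0,0,0,-1,0,0,-45,0,0,0,-1,0,0,-45,0,0,0,-1,0,0,-40,0,0,0,-1,0,0,0,0,0,-0.13,-1,0,0,0,0,0,-0.13,-1,0,0,0,0,0,-0.135,-1,0,0,0,0,0,0,-1,0,0,0,0,0,0])

```text
t: 6.05
eef_pos: [0.4866, -0.186, 0.3167]
tool_rot: [-0.0, 0.998, 0.057, -0.001]
contact_force: [-0.8, 1.1, -3.9]
gripper_width: 0.181
```

```bash
python3 - <<'E'
from h import *
o=bot.get_obs();print(o['t'],o['eef_pos'],o['tool_rot'],o['gripper_width'],o['contact_force'])
W=cam('wrist');cv2.imwrite('pics/w2.png',W['pixels'])
E
```

```text
6.05 [ 0.48660335 -0.18595995  0.31671554] [-1.32520790e-04  9.98401827e-01  5.65104237e-02 -5.88352767e-04] 0.18119469781480646 [-0.7757969   1.13544738 -3.85050514]
```

View pics/w2.png

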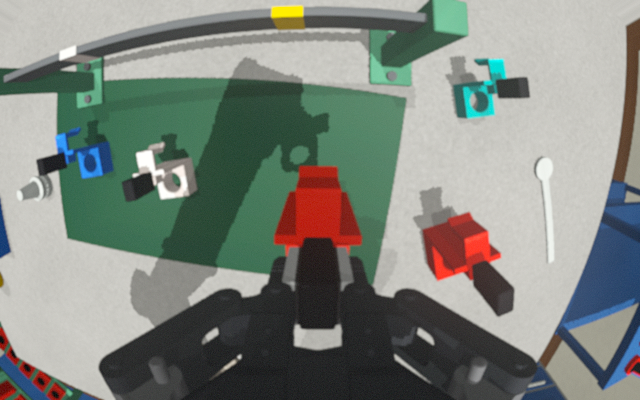

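The hanger is held square and lifted. The bands are at yellow (288,17) and white (68,53), so I'll measure them, the rail line and the hook in this view.

```bash
cat > rail.py <<'E'
from h import *
def comps(W,f,roi):
    x0,y0,x1,y1=roi;h=cv2.cvtColor(W['pixels'],cv2.COLOR_BGR2HSV).astype(int)[y0:y1,x0:x1]
    m=f(h[...,0],h[...,1],h[...,2]).astype(np.uint8);n,l,s,c=cv2.connectedComponentsWithStats(m);i=1+np.argmax(s[1:,4]);return np.argwhere(l==i)[:,::-1]+[x0,y0],s[i]
E
python3 - <<'E'
from rail import *
W=cam('wrist');p=W['pixels']
Y,_=comps(W,lambda h,s,v:(h>18)&(h<32)&(s>120)&(v>60),(260,0,320,40))
Wt,_=comps(W,lambda h,s,v:(s<40)&(v>185),(50,38,90,75))
for n,P in(('yel',Y),('wht',Wt)):
    r=cv2.minAreaRect(P.astype(np.float32));print(n,len(P),P.min(0),P.max(0),r,np.round(cv2.boxPoints(r),1).tolist()); print('  centroid z.2/.19',wonz(W,P.mean(0),.2).round(4),wonz(W,P.mean(0),.19).round(4))
for u in(120,180,230,340,380): print(u,p[0:60,u].sum(1).tolist()[::1])
E
```

```text
yel 691 [271   6] [304  28] ((287.5, 17.0), (22.0, 33.0), 90.0) [[271.0, 6.0], [304.0, 6.0], [304.0, 28.0], [271.0, 28.0]]
  centroid z.2/.19 [ 0.6352 -0.1473  0.2   ] [ 0.6382 -0.146   0.19  ]
wht 575 [50 38] [89 59] ((69.5, 48.5), (21.0, 39.0), 90.0) [[50.0, 38.0], [89.0, 38.0], [89.0, 59.0], [50.0, 59.0]]
  centroid z.2/.19 [0.6216 0.074  0.2   ] [0.6241 0.0846 0.19  ]
120 [603, 597, 592, 577, 578, 581, 580, 591, 589, 591, 591, 590, 588, 588, 591, 595, 601, 606, 605, 598, 595, 594, 597, 602, 598, 599, 603, 603, 599, 596, 594, 594, 567, 503, 434, 424, 430, 429, 431, 422, 364, 262, 199, 194, 200, 199, 195, 195, 197, 187, 201, 307, 472, 564, 581, 541, 457, 423, 415, 418]
180 [584, 590, 591, 596, 596, 595, 599, 597, 598, 595, 595, 598, 607, 606, 600, 605, 606, 600, 580, 519, 447, 426, 432, 436, 434, 432, 415, 368, 276, 202, 195, 211, 214, 207, 213, 206, 208, 201, 216, 357, 516, 577, 574, 501, 434, 420, 422, 416, 423, 421, 432, 499, 570, 592, 594, 590, 589, 589, 589, 595]
230 [592, 598, 590, 582, 576, 578, 590, 596, 594, 596, 586, 540, 463, 435, 437, 440, 443, 436, 439, 421, 362, 262, 203, 219, 216, 212, 222, 217, 216, 220, 208, 224, 359, 518, 589, 602, 569, 484, 416, 396, 407, 409, 410, 408, 396, 435, 513, 570, 590, 593, 596, 589, 590, 590, 589, 590, 591, 591, 583, 584]
340 [605, 605, 600, 594, 602, 603, 585, 521, 457, 435, 439, 443, 443, 448, 438, 386, 283, 220, 207, 220, 211, 218, 209, 222, 209, 198, 210, 277, 434, 560, 603, 601, 544, 462, 409, 403, 413, 414, 411, 413, 428, 503, 567, 589, 585, 583, 592, 596, 599, 601, 601, 600, 601, 601, 605, 604, 603, 593, 593, 593]
380 [604, 600, 593, 594, 600, 604, 608, 611, 579, 493, 426, 426, 432, 443, 433, 438, 435, 381, 278, 209, 205, 209, 206, 214, 215, 212, 209, 215, 204, 216, 268, 311, 335, 335, 337, 343, 333, 345, 335, 335, 344, 340, 338, 338, 339, 331, 324, 294, 301, 298, 302, 299, 297, 292, 293, 300, 294, 299, 296, 297]
```

```bash
python3 - <<'E'
import cv2
p=cv2.imread('pics/w2.png')
a=cv2.resize(p[30:85,20:120],None,fx=7,fy=7,interpolation=cv2.INTER_CUBIC)
import numpy as np
b=cv2.resize(p[0:30,245:345],None,fx=7,fy=7,interpolation=cv2.INTER_CUBIC)
cv2.imwrite('pics/bands.png',np.vstack([a,b]))
E
```

```text
(no output)
```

View pics/bands.png

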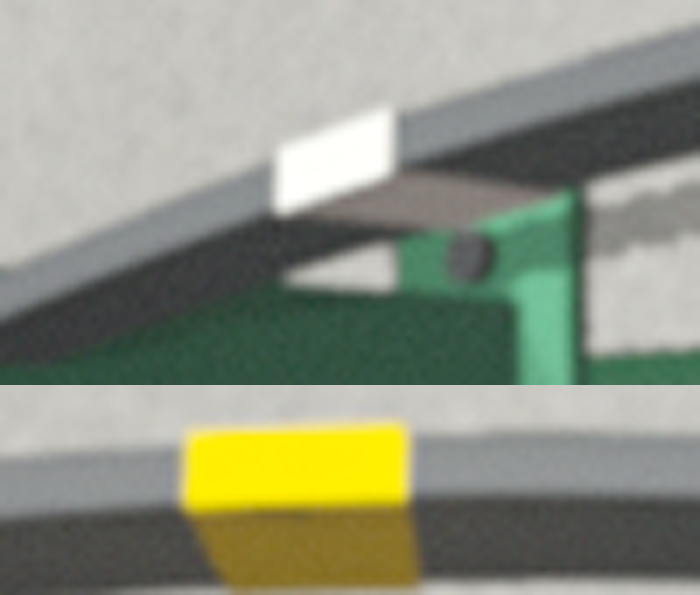

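```bash
python3 - <<'E'
from rail import *
from scipy.spatial.transform import Rotation as Ro
W=cam('wrist');o=bot.get_obs();p=o['eef_pos'];w,x,y,z=o['tool_rot'];R=Ro.from_quat([x,y,z,w]).as_matrix()
P=np.array([wonz(W,u,.2) for u in[(120,36.8),(180,23.5),(230,16.2),(340,11.6),(380,13.5)]]);print(P.round(4))
Y=wonz(W,(287.4,11.7),.2);Wh=wonz(W,(67.8,53.1),.2);print('Y',Y,'W',Wh,np.linalg.norm(Y-Wh))
k=np.polyfit(P[:,1],P[:,0],1);print('rail yaw',-np.arctan(k[0]),'via bands',np.arctan2(Y[0]-Wh[0],Wh[1]-Y[1]),np.polyval(k,[Y[1],Wh[1]]))
print('tool',p,'tool x yaw',np.arctan2(R[1,0],R[0,0]),'tilt',R[:,2])
for dx in(30,38,42): print(dx,wproj(W,p+R@[dx/1e3,0,.0077+.025]))
print([W['pixels'][r,318].tolist() for r in range(158,200,2)])
print('tab',wproj(W,p+R@[-.012,0,.0077-.025]),wproj(W,p+R@[.012,0,.0077-.025]))
E
```

```text
[[ 0.6223  0.0021  0.2   ]
 [ 0.6294 -0.0584  0.2   ]
 [ 0.6344 -0.1012  0.2   ]
 [ 0.6443 -0.1858  0.2   ]
 [ 0.648  -0.2166  0.2   ]]
Y [ 0.63981746 -0.14605821  0.2       ] W [0.61401094 0.06965582 0.2       ] 0.21725220441505694
rail yaw 0.11681710065648165 via bands 0.11906713939891114 [0.63965916 0.61434482]
tool [ 0.48689332 -0.1859684   0.31708808] tool x yaw 0.1144798816859111 tilt [-4.04800882e-04  6.18222663e-05 -9.99999916e-01]
30 [316.357485  202.3790072]
38 [316.33420716 187.39618498]
42 [316.32297483 179.76248108]
[[98, 126, 81], [94, 122, 78], [90, 118, 72], [90, 118, 73], [55, 76, 149], [16, 35, 173], [17, 30, 170], [24, 34, 172], [26, 37, 174], [22, 30, 163], [17, 32, 132], [23, 33, 131], [20, 30, 132], [20, 32, 132], [21, 28, 131], [16, 26, 164], [17, 30, 186], [23, 38, 188], [25, 41, 189], [19, 34, 188], [24, 36, 189]]
tab [316.28272578 330.19803981] [316.13867885 283.62658579]
```

Emit:
drive_tool(series=[-1,0,-20,0,0,0,0,-1,0,-40,0,0,0,0,-1,0,-40,0,0,0,0,-1,0,-40,0,0,0,0,-1,0,-40,0,0,0,0,-1,0,-40,0,0,0,0,-1,14,-20,0,0,0,0,-1,40,0,0,0,0,0,-1,40,0,0,0,0,0,-1,40,0,0,0,0,0,-1,0,0,0,0,0,0,-1,0,0,0,0,0,0])

```text
t: 7.7
eef_pos: [0.5917, 0.0677, 0.3168]
tool_rot: [0.0, 0.998, 0.058, -0.001]
contact_force: [-0.6, -0.0, -4.1]
gripper_width: 0.18
```

```bash
python3 - <<'E'
from rail import *
from scipy.spatial.transform import Rotation as Ro
W=cam('wrist');o=bot.get_obs();p=o['eef_pos'];w,x,y,z=o['tool_rot'];R=Ro.from_quat([x,y,z,w]).as_matrix()
cv2.imwrite('pics/w3.png',W['pixels'])
h=p+R@[.0215,0,.0387];print(o['t'],p,'hook',h,'yaw',np.arctan2(R[1,0],R[0,0]))
print('left to go in tool axes (mm) to white:',R.T@(np.r_[.614,.0697,.2]-h)*1e3)
print('to yellow',R.T@(np.r_[.6398,-.1461,.2]-h)*1e3, wproj(W,(.614,.0697,.2)))
E
```

```text
7.75 [0.59148036 0.06768875 0.31711649] hook [0.61279948 0.07015614 0.27839509] yaw 0.11530652203867277
left to go in tool axes (mm) to white: [ 1.21818374  0.58762619 78.39393812]
to yellow [  2.0188154  217.92294064  78.40314123] [317.35611026 180.74164192]
```

View pics/w3.png

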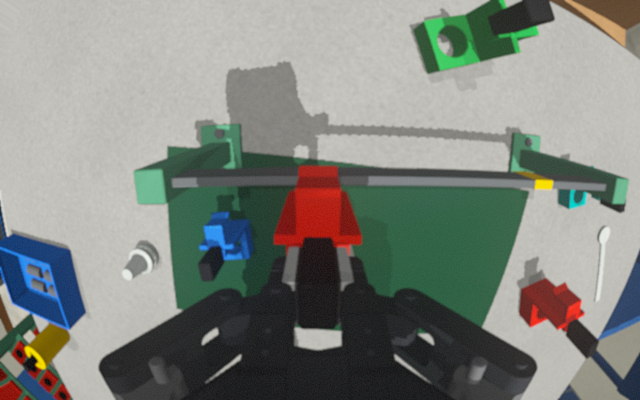

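The hook covers the white band, and the rail's top runs through row 181, where my measured point projects (317,181). I'll lower it in steps and watch the force.

Emit:
drive_tool(series=[-1,1,0.5,20,0,0,0,-1,0,0,15,0,0,0,-1,0,0,10,0,0,0,-1,0,0,10,0,0,0,-1,0,0,8,0,0,0,-1,0,0,6,0,0,0,-1,0,0,0,0,0,0])

```text
t: 8.62
eef_pos: [0.5933, 0.0675, 0.2479]
tool_rot: [0.0, 0.998, 0.058, -0.0]
contact_force: [-0.0, 0.1, -3.0]
gripper_width: 0.183
```

```bash
python3 - <<'E'
from rail import *
o=bot.get_obs();print(o['t'],o['eef_pos'],o['contact_force'],o['torque'])
D=cam('side');S=cam('scene')
a=cv2.resize(D['pixels'][120:240,230:390],None,fx=4,fy=4,interpolation=cv2.INTER_CUBIC)
cv2.imwrite('pics/d3.png',a)
E
```

```text
8.625 [0.59325211 0.06745714 0.24788457] [-0.03583236  0.0984342  -3.04150765] [ 0.00897417 -0.02330313  0.03355031]
```

View pics/d3.png

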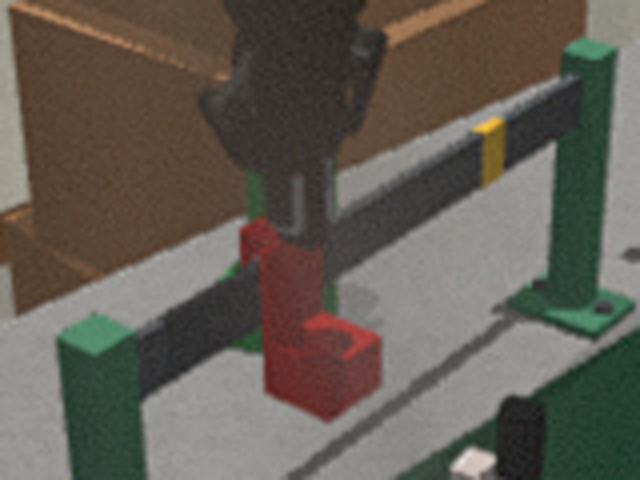

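The plate is in front of the rail and the hook is over it at the white band. I'll lower the last millimetres and dwell.

Emit:
drive_tool(series=[-1,0,0,4,0,0,0,-1,0,0,3,0,0,0,-1,0,0,1,0,0,0,-1,0,0,0,0,0,0,-1,0,0,0,0,0,0,-1,0,0,0,0,0,0,-1,0,0,0,0,0,0])

```text
t: 9.6
eef_pos: [0.5935, 0.0675, 0.2404]
tool_rot: [-0.0, 0.998, 0.058, 0.0]
contact_force: [0.3, -0.2, -3.4]
gripper_width: 0.181
```

Emit:
drive_tool(series=[-1,0,8,0,0,0,0,-1,0,16,0,0,0,0,-1,0,16,0,0,0,0,-1,0,16,0,0,0,0,-1,0,16,0,0,0,0,-1,0,16,0,0,0,0,-1,0,12,0,0,0,0,-1,0,10,0,0,0,0])

```text
t: 10.6
eef_pos: [0.6062, -0.0425, 0.2403]
tool_rot: [-0.0, 0.998, 0.058, -0.0]
contact_force: [0.2, 1.1, -3.4]
gripper_width: 0.176
```

Emit:
drive_tool(series=[-1,0.5,14,0,0,0,0,-1,0,16,0,0,0,0,-1,0,16,0,0,0,0,-1,0,16,0,0,0,0,-1,0,16,0,0,0,0,-1,0,12,0,0,0,0,-1,0,10,0,0,0,0,-1,0,0,0,0,0,0,-1,0,0,0,0,0,0])

```text
t: 11.72
eef_pos: [0.6182, -0.1402, 0.2402]
tool_rot: [-0.0, 0.998, 0.058, -0.0]
contact_force: [0.2, -0.3, -3.5]
gripper_width: 0.179
```

```bash
cat > st.py <<'E'
from rail import *
from scipy.spatial.transform import Rotation as Ro
o=bot.get_obs();p=o['eef_pos'];w,x,y,z=o['tool_rot'];R=Ro.from_quat([x,y,z,w]).as_matrix()
h=p+R@[.0215,0,.0387];print(o['t'],p,o['contact_force'],'hook',h)
print('to yellow mm',R.T@(np.r_[.6398,-.1461,.2]-h)*1e3)
E
python3 st.py
```

```text
11.725 [ 0.6182495  -0.1402428   0.24020481] [ 0.24174706 -0.29888022 -3.4531455 ] hook [ 0.63959913 -0.13771653  0.20150403]
to yellow mm [-0.7757642   8.35089231  1.49859093]
```

Emit:
drive_tool(series=[-1,-0.5,8,0,0,0,0,-1,0,0,1,0,0,0,-1,0,0,1,0,0,0,-1,0,0,0,0,0,0,-1,0,0,0,0,0,0])

```text
t: 12.35
eef_pos: [0.6186, -0.1494, 0.2388]
tool_rot: [0.0, 0.998, 0.058, 0.0]
contact_force: [-3.2, -1.6, 1.6]
gripper_width: 0.18
```

```bash
python3 st.py
```

```text
12.35 [ 0.61860505 -0.1493898   0.23877044] [-3.2370245  -1.56366368  1.55921519] hook [ 0.63997532 -0.14692802  0.20007688]
to yellow mm [-0.07877601 -0.84273735  0.07649032]
```

Contact with the rail took the hanger's weight, with the force going from −3.4 to +1.6 N. Releasing gently.

Emit:
drive_tool(series=[-0.5,0,0,0,0,0,0,-0.4,0,0,0,0,0,0,-0.3,0,0,0,0,0,0,-0.2,0,0,0,0,0,0,-0.1,0,0,0,0,0,0,0.1,0,0,0,0,0,0,0.1,0,0,0,0,0,0,0.1,0,0,0,0,0,0], force=20)

```text
t: 13.35
eef_pos: [0.6186, -0.149, 0.2383]
tool_rot: [-0.0, 0.998, 0.058, 0.0]
contact_force: [-0.0, 0.0, -0.5]
gripper_width: 0.547
```

Emit:
drive_tool(series=[0.1,0,0,-8,0,0,0,0.1,0,0,-15,0,0,0,0.1,0,0,-30,0,0,0,0.1,0,0,-40,0,0,0,0.1,0,0,-40,0,0,0,0.1,0,0,0,0,0,0,0.1,0,0,0,0,0,0,0.1,0,0,0,0,0,0])

```text
t: 14.35
eef_pos: [0.6181, -0.1488, 0.3702]
tool_rot: [-0.0, 0.998, 0.058, -0.001]
contact_force: [0.1, -0.6, -0.2]
gripper_width: 0.551
```

```bash
python3 - <<'E'
from rail import *
o=bot.get_obs();print(o['t'],o['eef_pos'],o['contact_force'])
D=cam('side');W=cam('wrist');S=cam('scene')
a=cv2.resize(D['pixels'][110:230,290:420],(390,360),interpolation=cv2.INTER_CUBIC)
b=cv2.resize(S['pixels'][130:250,190:320],(390,360),interpolation=cv2.INTER_CUBIC)
c=W['pixels'][60:290,130:520]
cv2.imwrite('pics/end.png',np.vstack([np.hstack([a,b]),np.hstack([c,np.zeros_like(c)])]))
print(wproj(W,(.6398,-.1461,.2)))
E
```

```text
14.35 [ 0.61807655 -0.14883655  0.37016068] [ 0.06177698 -0.60611672 -0.22467937]
[316.53857232 168.79417067]
```

View pics/end.png

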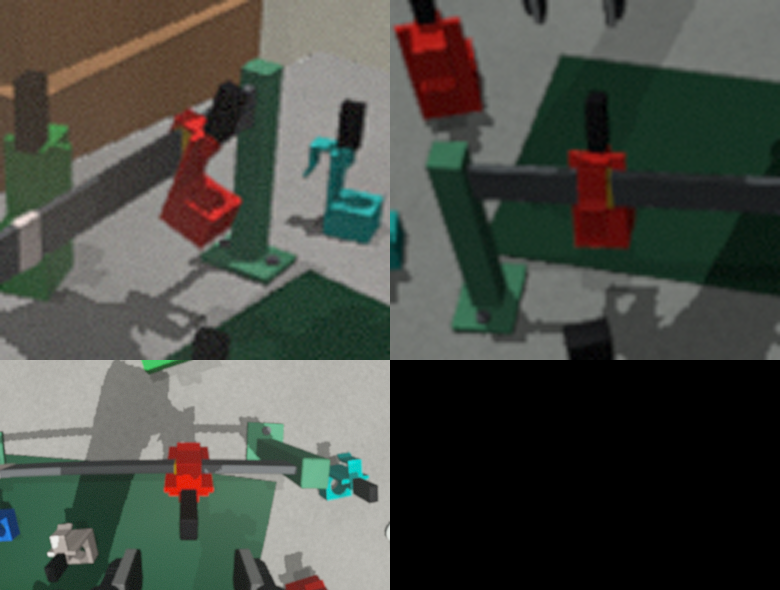

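The hanger hangs free and leans, with the hook at about (188,465) in the wrist part. A thin yellow sliver shows on its left, so I'll measure that offset and check that it is still.

```bash
python3 - <<'E'
from rail import *
import time
def m():
    W=cam('wrist')
    Y,_=comps(W,lambda h,s,v:(h>18)&(h<34)&(s>120)&(v>60),(290,140,345,190))
    R,_=comps(W,lambda h,s,v:((h<8)|(h>172))&(s>120)&(v>40),(280,130,360,210))
    return W,Y,R
W,Y,R=m(); print('yel',len(Y),Y.min(0),Y.max(0),'red',R.min(0),R.max(0))
rows={r:(R[R[:,1]==r][:,0].min(),R[R[:,1]==r][:,0].max()) for r in range(144,206,3)if(R[:,1]==r).any()};print({k:tuple(map(int,v)) for k,v in rows.items()})
e=wonz(W,(Y[:,0].min()-.5,Y[:,1].mean()),.2);ax=np.array([-.118,.993,0])
print('yellow +y edge along rail',e@ax,'yellow mid meas',np.r_[.6398,-.1461,.2]@ax,'from edge',e@ax-.012)
for r in(150,153,165,168,171):
    if r in rows: print(r,'hook mid',wonz(W,(np.mean(rows[r]),r),.204)@ax,'width',np.linalg.norm(wonz(W,(rows[r][0]-.5,r),.204)-wonz(W,(rows[r][1]+.5,r),.204)))
W2,Y2,R2=m();print('still: centroid shift px',R2.mean(0)-R.mean(0))
E
```

```text
yel 28 [303 163] [305 173] red [294 143] [343 202]
{144: (307, 328), 147: (300, 334), 150: (299, 336), 153: (299, 337), 156: (298, 337), 159: (298, 337), 162: (307, 331), 165: (307, 331), 168: (307, 331), 171: (307, 331), 174: (296, 340), 177: (295, 341), 180: (295, 341), 183: (295, 341), 186: (294, 342), 189: (294, 343), 192: (294, 342), 195: (299, 337), 198: (309, 328), 201: (310, 328)}
yellow +y edge along rail -0.20728068234949729 yellow mid meas -0.2205737 from edge -0.2192806823494973
150 hook mid -0.22165783335175235 width 0.03539541243069577
153 hook mid -0.22211647659432018 width 0.03639554501632462
165 hook mid -0.22303000471550558 width 0.023498880184031012
168 hook mid -0.22302557778235307 width 0.023549268315292877
171 hook mid -0.2230212290795393 width 0.023601315571975902
still: centroid shift px [-0.05022162  0.23061002]
```

Emit:
drive_tool(series=[0.1,0,0,0,0,0,0,0.1,0,0,0,0,0,0,0.1,0,0,0,0,0,0,0.1,0,0,0,0,0,0,0.1,0,0,0,0,0,0,0.1,0,0,0,0,0,0,0.1,0,0,0,0,0,0,0.1,0,0,0,0,0,0,0.1,0,0,0,0,0,0,0.1,0,0,0,0,0,0,0.1,0,0,0,0,0,0,0.1,0,0,0,0,0,0])

```text
t: 16.1
eef_pos: [0.6186, -0.1491, 0.3713]
tool_rot: [-0.0, 0.998, 0.058, 0.0]
contact_force: [1.0, 0.7, -0.4]
gripper_width: 0.551
```

```bash
python3 - <<'E'
from rail import *
f=lambda:comps(cam('wrist'),lambda h,s,v:((h<8)|(h>172))&(s>120)&(v>40),(280,130,360,210))[0].mean(0)
print([f().round(2).tolist() for _ in range(4)]); bot.hand_in(); print(bot.get_obs()['t'])
E
```

```text
[[317.95, 171.63], [317.94, 171.65], [317.94, 171.68], [317.91, 171.65]]
the job is handed in; nothing more can be done
the job is handed in; nothing more can be done
```

The red hanger is hanging by itself on the yellow band, and I handed the job in at about 16 s; no verdict is reported. I gripped the small red hanger by its tab, lowered its hook over the rail at the white band, and slid it along the rail without lifting it off. I then released it and drew the gripper straight up, clear of everything.

**Last checks**
- **Position:** The hook's middle was about 2.5–4 mm from the yellow band's middle along the rail; the limit is 15 mm. The two ways of measuring the band differed by about 1.3 mm.
- **Stillness:** The hanger was steady in the camera to within 0.05 px over four frames.
- **Lean and squareness:** It leans with its foot under the rail as described and looked square to it. I judged both by eye and did not measure the angles.
- **Bystanders:** No unexpected contact force showed on the arm. The blue and white hangers looked unmoved in the last picture, but I did not measure them or re-check the tool cone after the hanger was hooked.

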